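# Find the worn vibration mount of a microscope frame and tag it

### The arm

A 6-joint arm with a two-finger parallel gripper is mounted at the origin on the work surface. World frame = base frame: x ahead of the robot, y to its left, z up, the work surface at z = 0. Lengths are in mm, angles in rad, forces in N, time in s.
With the tool pointing down it reaches from about 400 to 925 mm from the base axis. Payload 3.4 kg.
Tool frame: the origin (TCP) lies at the very end of the fingers, on their centre line; the grasp point (between the pads) lies 19 mm behind it; z points along the fingers, x is the direction in which the jaws open and shut, and the axes are right-handed (so a half turn about z gives the same grasp; the last joint's range is limited). The gripper opens to 85 mm and grips with 20 to 120 N. Pads are 22 mm wide; open, the fingers measure 114 mm over their backs; the gripper's body (76 mm by 85 mm) begins 54 mm behind the grasp point. The pads swing forward as they close: fully open they stand 13 mm farther back than shut.
Start: joints at [1.169, 0.307, 1.506, -0, 1.328, -0.073], TCP at [185.151, 544.381, 231.305] pointing down, gripper open.
Joint ranges: [-3.12, 3.12], [-1.05, 2.28], [0.14, 2.33], [-1.42, 4.57], [0.1, 2.73], [-2.68, 2.68]. Speed limits (rad/s): [2.57, 2.57, 3.14, 3.14, 3.14, 3.14].

### API

Orientations are given as a unit quaternion [x, y, z, w].
In Python, from rig import manip gives the robot as it stands.
- The arm moves only by the tool move_arm, never from a script. Its argument "targets" is a list that holds one entry, the list of rows, each a list of 5 numbers: the shift along the world's x, y, z in m, then the turn about the world's z in degrees, then the gripper command: -1 is fully open, 1 is shut, values between are in proportion. A call has 1 to 10 rows; each row is the pose to reach, as a shift and turn from the pose measured when the call began; what a row does not reach only later rows make up. A row lasts 1/12 s, in which the tool goes at most 41.7 mm and 7.16 degrees, less where a joint would pass 70% of its speed; a pose out of reach is approached as far as the arm can. A call with a gripper value outside its range is refused whole. The fingers move at their own pace and stop on an object; "squeeze" is the grip in N (left out, the last holds). Time passes only in rows, so rows that repeat a pose let the fingers close. It gives the time, the measured TCP pose, the force and the opening at its end, in the units of the state.
- manip.get_state(): the state, without advancing time (a new reading comes with each control period).
- manip.snapshot(name): name is "side" or "top" or "wrist"; returns a dict with "frame" (400x640x3 uint8, red, green, blue), "range_z" (400x640 float32, mm along the optical axis (not along the pixel's ray), 0 where there is no reading), "K" (3x3 intrinsics, pixels), "R" (3x3) and "t" (3): a world point X has camera coordinates R X + t; the wrist camera has in their place "T_tool_cam" (4x4, takes a point from camera to tool coordinates, whose origin is the TCP and whose axes are the tool frame's). Camera axes: x right, y down, z forward; pixel columns grow to the right and rows downward; lengths in mm; the calibration is good to about 2 mm. A picture is of the moment at which its call begins: read the wrist's pose just before it.
- manip.sign_off(): hands the job in, once; it reports no verdict.
Trained networks look in a picture, given as the dict that the camera call returned (one of the last four; its "shot" number tells which), for a name from the list of things; names that differ only in an ending like _2 or _b are one class to them, and where a whole thing is asked for, a point or a joint stands for the part that bears it (a point fixed in the world has none). Each returns a list of dicts, best first, with "p" (0 to 1); they miss things now and then, are a little off and sometimes report something else, mostly with a low value. They report only what shows in the picture. A call takes as long as a camera call.
- manip.trace(picture, thing): "mask" (400x640 bool, what is visible of it) and "at" ([column, row] as shares, 0 to 1, of the picture: columns of its width, rows of its height, amid what is visible of it).
- manip.place_of(picture, thing): "at" ([column, row] as shares, 0 to 1, of the picture: columns of its width, rows of its height: a listed point, or the origin of a listed thing).
The state is a dict: "time_s": time; "qpos": joint angles; "joint_velocities": joint speeds; "joint_efforts": joint torques, N m; "ee_pos": TCP position; "tool_rot": TCP orientation; "force": force on the tool from outside, world axes, zero at the start; "wrist_torque": the same for the moment, N m; "grip_width": opening from 0.0 (shut) to 1.0 (fully open).
Only numpy, scipy, OpenCV 4.12 (cv2) and the standard library are available. Lean on these libraries where they do the work, as an engineer would, in place of code of your own. Each camera call takes 0.05 s, during which the arm holds its last target.

### The job

One of the three vibration mounts on the microscope's base frame has gone soft. With your fingertips press the three round white pads down in turn, from the robot's left to its right, each by more than half of its 12 mm travel, and feel which one is the softest; then push the orange tag in front of that mount fully down. Leave the other two tags up, and do not move, grasp or lift the vial, screwdriver, dish or eyepiece.

Things in the scene. Friction and masses are not known exactly. Their poses are not given: they have to be found in the camera images.
- frame: low aluminium frame plate, 210 x 400 mm, top 20 mm above the bench, fixed to the bench. Origin: centre of its underside, on the bench; its y runs along the row of three mounts towards the left one (robot's left, +y), its x points away from the robot, across the row. Three identical-looking spring mounts stand on it in a row, 120 mm apart, each with its push-down tag on the robot's side
- pad_left (a point): centre of the top of the white pad (54 mm across) at the +y end of the row, the robot's left, unpressed: 78 mm above the bench; the point does not sink with the pad. Below: black bellows, then a steel cup 62 mm across (flange 70 mm), top at 50 mm. Pad goes straight down 12 mm to a hard stop and springs back. Starts to give at 0.7 to 2 N
- pad_middle (a point): centre of the top of the white pad (54 mm across) at the middle of the row, unpressed: 78 mm above the bench; the point does not sink with the pad. Two of the mounts are firm (9 to 12 N at 10 mm down), one is soft (less than half: 4 to 5 N at 10 mm). Which one cannot be seen and differs from start to start
- pad_right (a point): centre of the top of the white pad (54 mm across) at the -y end of the row, the robot's right, unpressed: 78 mm above the bench; the point does not sink with the pad. Built like the left one. The rules call the three moving pads cap_a, cap_b and cap_c (centre 6 mm below the top face); they swap places between starts and no pose is given for them
- tag_left (a joint): push-down tag of the left mount, m: 0 fully up, 0.012 fully down. It starts 0 to 2 mm down, needs about 3 N to slide, and stays where it is left; it does not come up again
- tagtop_left (a point): centre of the top face of the orange tag of the left mount (moves with the tag), 74 mm from the pad's centre on the robot's side: an upright block, top 24 x 26 mm, standing out of a black housing 36 x 36 mm whose top is 40 mm above the bench; tag top 54 mm above the bench when fully up, 42 mm when fully down
- tag_middle (a joint): push-down tag of the middle mount, m: 0 fully up, 0.012 fully down. It starts 0 to 2 mm down, needs about 3 N to slide, and stays where it is left; it does not come up again
- tagtop_middle (a point): centre of the top face of the orange tag of the middle mount (moves with the tag), 74 mm from the pad's centre on the robot's side: an upright block, top 24 x 26 mm, standing out of a black housing 36 x 36 mm whose top is 40 mm above the bench; tag top 54 mm above the bench when fully up, 42 mm when fully down
- tag_right (a joint): push-down tag of the right mount, m: 0 fully up, 0.012 fully down. It starts 0 to 2 mm down, needs about 3 N to slide, and stays where it is left; it does not come up again
- tagtop_right (a point): centre of the top face of the orange tag of the right mount (moves with the tag), 74 mm from the pad's centre on the robot's side: an upright block, top 24 x 26 mm, standing out of a black housing 36 x 36 mm whose top is 40 mm above the bench; tag top 54 mm above the bench when fully up, 42 mm when fully down
- vial: loose amber vial with a black cap, 24 mm diameter, 48 mm tall, standing on the frame plate behind and between two mounts; origin: centre of its underside. Not to be disturbed
- driver: loose screwdriver with blue handle (26 mm thick), 160 mm long, lying on the bench beyond the frame; origin: its middle, on the bench. Not to be disturbed
- dish: loose flat glass dish, 60 mm diameter, 14 mm tall, on the bench beyond the frame; origin: centre of its underside. Not to be disturbed
- eyepiece: loose steel eyepiece, up to 42 mm diameter, 55 mm tall, standing on the bench beyond the frame; origin: centre of its underside. Not to be disturbed

How it is judged (in metres and radians):
On the way, in this order (a step that is already met when the one before it is completed fails the run):
1. the left pad is pressed down by at least 5 mm (((horizontal distance between cap_a_c0 and pad_left below 0.03 m and z of cap_a_c0 in the frame of pad_left below -0.011 m) or (horizontal distance between cap_b_c0 and pad_left below 0.03 m and z of cap_b_c0 in the frame of pad_left below -0.011 m) or (horizontal distance between cap_c_c0 and pad_left below 0.03 m and z of cap_c_c0 in the frame of pad_left below -0.011 m))), for 0.1 s.
2. the middle pad is pressed down by at least 5 mm (((horizontal distance between cap_a_c0 and pad_middle below 0.03 m and z of cap_a_c0 in the frame of pad_middle below -0.011 m) or (horizontal distance between cap_b_c0 and pad_middle below 0.03 m and z of cap_b_c0 in the frame of pad_middle below -0.011 m) or (horizontal distance between cap_c_c0 and pad_middle below 0.03 m and z of cap_c_c0 in the frame of pad_middle below -0.011 m))), for 0.1 s.
3. the right pad is pressed down by at least 5 mm (((horizontal distance between cap_a_c0 and pad_right below 0.03 m and z of cap_a_c0 in the frame of pad_right below -0.011 m) or (horizontal distance between cap_b_c0 and pad_right below 0.03 m and z of cap_b_c0 in the frame of pad_right below -0.011 m) or (horizontal distance between cap_c_c0 and pad_right below 0.03 m and z of cap_c_c0 in the frame of pad_right below -0.011 m))), for 0.1 s.
4. the tag of the softest mount is down, the other two tags are up (((horizontal distance between cap_b_c0 and pad_left below 0.03 m and value of joint tag_left above 0.0095 m and value of joint each of tag_middle, tag_right below 0.005 m) or (horizontal distance between cap_b_c0 and pad_middle below 0.03 m and value of joint tag_middle above 0.0095 m and value of joint each of tag_left, tag_right below 0.005 m) or (horizontal distance between cap_b_c0 and pad_right below 0.03 m and value of joint tag_right above 0.0095 m and value of joint each of tag_left, tag_middle below 0.005 m))), for 0.2 s.
At the end, for the whole second after the job is handed in: the tag of the softest mount is at least 9.5 mm down, the other two tags are less than 5 mm down, all three pads are back up (within 3 mm), and the vial, screwdriver, dish and eyepiece are within 20 mm of where they stood (((horizontal distance between cap_b_c0 and pad_left below 0.03 m and value of joint tag_left above 0.0095 m and value of joint each of tag_middle, tag_right below 0.005 m) or (horizontal distance between cap_b_c0 and pad_middle below 0.03 m and value of joint tag_middle above 0.0095 m and value of joint each of tag_left, tag_right below 0.005 m) or (horizontal distance between cap_b_c0 and pad_right below 0.03 m and value of joint tag_right above 0.0095 m and value of joint each of tag_left, tag_middle below 0.005 m)) and ((horizontal distance between cap_a_c0 and pad_left below 0.03 m and z of cap_a_c0 in the frame of pad_left above -0.009 m) or (horizontal distance between cap_b_c0 and pad_left below 0.03 m and z of cap_b_c0 in the frame of pad_left above -0.009 m) or (horizontal distance between cap_c_c0 and pad_left below 0.03 m and z of cap_c_c0 in the frame of pad_left above -0.009 m)) and ((horizontal distance between cap_a_c0 and pad_middle below 0.03 m and z of cap_a_c0 in the frame of pad_middle above -0.009 m) or (horizontal distance between cap_b_c0 and pad_middle below 0.03 m and z of cap_b_c0 in the frame of pad_middle above -0.009 m) or (horizontal distance between cap_c_c0 and pad_middle below 0.03 m and z of cap_c_c0 in the frame of pad_middle above -0.009 m)) and ((horizontal distance between cap_a_c0 and pad_right below 0.03 m and z of cap_a_c0 in the frame of pad_right above -0.009 m) or (horizontal distance between cap_b_c0 and pad_right below 0.03 m and z of cap_b_c0 in the frame of pad_right above -0.009 m) or (horizontal distance between cap_c_c0 and pad_right below 0.03 m and z of cap_c_c0 in the frame of pad_right above -0.009 m)) and distance of each of vial, driver, dish, eyepiece from where it was at the start of the episode below 0.02 m); the robot touches nothing.
It fails at once if the tag of a firm mount is pushed down (more than 5 mm) ((horizontal distance between cap_a_c0 and pad_left below 0.03 m and value of joint tag_left above 0.005 m) or (horizontal distance between cap_a_c0 and pad_middle below 0.03 m and value of joint tag_middle above 0.005 m) or (horizontal distance between cap_a_c0 and pad_right below 0.03 m and value of joint tag_right above 0.005 m) or (horizontal distance between cap_c_c0 and pad_left below 0.03 m and value of joint tag_left above 0.005 m) or (horizontal distance between cap_c_c0 and pad_middle below 0.03 m and value of joint tag_middle above 0.005 m) or (horizontal distance between cap_c_c0 and pad_right below 0.03 m and value of joint tag_right above 0.005 m)).
It fails at once if the vial, screwdriver, dish or eyepiece is moved by more than 20 mm, lifted or carried (not (distance of vial from where it was at the start of the episode below 0.02 m) or not (distance of driver from where it was at the start of the episode below 0.02 m) or not (distance of dish from where it was at the start of the episode below 0.02 m) or not (distance of eyepiece from where it was at the start of the episode below 0.02 m)).
It also fails if it takes over 51 s, if anything falls off the work surface, if the arm or the gripper's body presses on something with over 40 N, if the wrist force passes 120 N, or if a joint passes its speed limit or range.

## Working session

There is one attempt and no reset: what is moved stays moved. The work goes in short steps, Python scripts to look and compute and a tool call to move; the robot and the scene stay as the last step left them, time stands still between calls to the robot, and variables do not carry over. Pictures are saved under pics/ and viewed, and the job is handed in when it is done.

Besides the shell and the picture viewer there is one more tool, called after "Emit:" as a command line: name --argument value ..., lists and objects as JSON in quotes. move_arm: Moves the arm, as the interface text tells. Its arguments: {"type":"object","properties":{"targets":{"type":"array"},"squeeze":{"type":"number"}},"required":["targets"]}

```bash
mkdir -p pics; ls; cat > h.py <<'E'
import numpy as np, cv2
from rig import manip
def w(pic,c,r):
    z=pic["range_z"]; K=pic["K"]
    p=z[max(0,r-2):r+3,max(0,c-2):c+3]; p=p[p>0]; d=np.median(p)
    X=d*np.linalg.inv(K)@np.array([c,r,1.])
    return pic["R"].T@(X-pic["t"])
def cloud(pic):
    z=pic["range_z"]; v,u=np.indices(z.shape)
    X=np.stack([u,v,np.ones_like(u)],-1)@np.linalg.inv(pic["K"]).T*z[...,None]
    P=(X-pic["t"])@pic["R"]; P[z<=0]=np.nan
    return P
E
python3 - <<'E'
from h import *
s=manip.get_state(); print({k:np.round(v,3) for k,v in s.items()})
for n in("top","side"):
    p=manip.snapshot(n); cv2.imwrite(f"pics/{n}0.png",p["frame"][...,::-1])
    P=cloud(p)
    for t in("pad_left","pad_middle","pad_right","tagtop_left","tagtop_middle","tagtop_right","frame","vial","eyepiece"):
        for d in manip.place_of(p,t)[:1]:
            c,r=int(d["at"][0]*640),int(d["at"][1]*400); print(n,t,round(d["p"],2),c,r,np.round(w(p,c,r),1))
E
```

```text
pics
{'time_s': np.float64(0.0), 'qpos': array([ 1.17 ,  0.308,  1.508, -0.   ,  1.328, -0.074]), 'joint_velocities': array([-0.002,  0.001, -0.   , -0.   ,  0.   , -0.   ]), 'joint_efforts': array([ 2.0000e-03, -4.5757e+01, -2.5191e+01, -0.0000e+00,  1.3000e-02,
       -0.0000e+00]), 'ee_pos': array([184.883, 543.739, 230.407]), 'tool_rot': array([ 0.813,  0.582, -0.001,  0.001]), 'force': array([-0.06 , -0.561, -0.027]), 'wrist_torque': array([-0.002, -0.066, -0.028]), 'grip_width': np.float64(0.996)}
top pad_left 0.71 308 253 [535.1  69.4  79.4]
top pad_middle 0.72 366 248 [541.7 -45.8  78.7]
top pad_right 0.55 427 239 [ 556.  -167.6   78.2]
top tagtop_left 0.44 313 287 [466.6  61.7  54.4]
top tagtop_middle 0.48 368 284 [469.4 -49.5  53.4]
top tagtop_right 0.69 428 278 [ 478.1 -171.2   53.6]
top frame 0.88 363 246 [545.8 -39.9  79.5]
top vial 0.45 336 214 [611.7  11.   69.6]
top eyepiece 0.67 282 175 [697.6 120.1  55.8]
side tagtop_left 0.51 225 220 [469.6  67.   51.8]
side tagtop_middle 0.68 222 257 [473.8 -49.6  50.9]
side tagtop_right 0.76 219 310 [ 480.5 -174.3   52.1]
side frame 0.79 267 276 [546.8 -81.5  28.7]
side vial 0.81 300 244 [608.2  -1.8  31.1]
side eyepiece 0.67 342 218 [705.9 105.8  13.1]
```

View pics/top0.png

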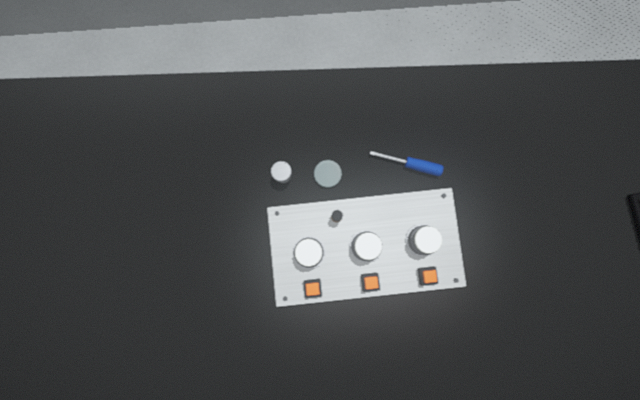

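View pics/side0.png

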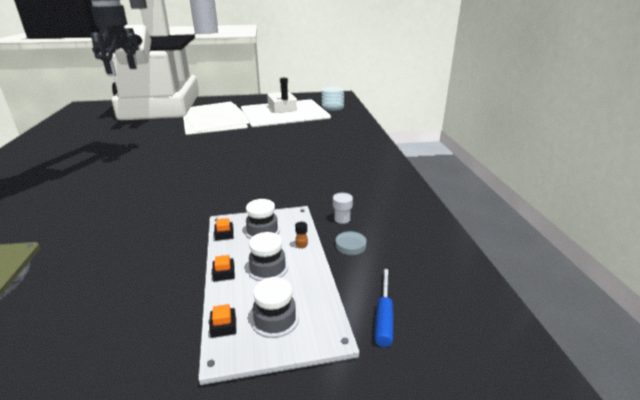

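```bash
python3 - <<'E'
from h import *
for n in("top","side"):
    p=manip.snapshot(n); P=cloud(p); f=p["frame"].astype(int)
    white=(f.min(-1)>150)&(P[...,2]>68)&(P[...,2]<88)
    org=(f[...,0]>150)&(f[...,2]<90)&(P[...,2]>46)&(P[...,2]<60)
    for nm,m in(("white",white),("org",org)):
        k,l,s,c=cv2.connectedComponentsWithStats(m.astype(np.uint8))
        for i in range(1,k):
            if s[i,4]>30:
                Q=P[l==i]; print(n,nm,s[i],np.round(Q.mean(0),1),np.round((Q.min(0)+Q.max(0))/2,1),np.round(np.ptp(Q,0)),np.round(np.percentile(Q[:,2],90),1))
E
```

```text
top white [415 226  28  27 587] [ 555.4 -169.5   78.8] [ 556.  -170.7   76.4] [52. 53. 14.] 80.8
top white [355 233  28  27 581] [545.9 -50.6  78.9] [545.7 -51.2  77.4] [52. 53. 13.] 80.9
top white [295 239  28  27 575] [536.8  68.5  79.1] [537.1  68.5  79.6] [51. 54. 10.] 80.9
side white [ 256   34  384   58 1391] [1655.2 1803.6   78.1] [1245.8 1629.1   78. ] [1491. 1707.   20.] 86.1
side white [187  52  69   8 255] [ 316.3 1800.4   78.2] [ 313.3 1829.3   78. ] [378. 107.  20.] 86.6
side white [  0  58 102   7 384] [-603.7 1799.6   77.8] [-597.9 1801.1   78. ] [525.  38.  20.] 85.9
side white [112  75  85  28 633] [162.9 981.1  79.4] [ 124.3 1093.4   78. ] [255. 360.  20.] 86.7
side white [322  87  22   7 109] [820.1 973.   70.8] [819.9 977.4  70.5] [85. 94.  5.] 71.9
side white [246 200  29  18 407] [538.6  62.2  75.6] [538.4  67.5  73.4] [53. 54. 11.] 77.5
side white [249 233  33  23 597] [547.6 -56.6  75.9] [547.2 -51.5  73.5] [53. 54. 11.] 77.7
side white [254 278  38  31 948] [ 556.6 -175.7   76.3] [ 556.8 -171.3   73.7] [52. 55. 11.] 77.9
side org [216 219  13  10 102] [465.1  57.6  50.8] [465.   60.2  49.7] [23. 25.  7.] 52.3
side org [215 256  15  12 150] [474.7 -60.8  50.4] [474.6 -58.8  49.8] [24. 24.  6.] 51.6
side org [212 305  18  17 258] [ 483.4 -180.    51.2] [ 483.1 -177.7   49.9] [24. 26.  7.] 52.7
```

Top view: pads at about pixels (308,253), (367,246) and (428,239), each with its orange tag below it. World positions are left (537,68), middle (546,-51) and right (556,-170), with the frame turned about 4.5°. I'll move over the left pad with the gripper shut.

Emit:
move_arm --targets '[[[0.024, -0.032, 0, 5, 1], [0.048, -0.064, 0, 10, 1], [0.072, -0.096, 0, 15, 1], [0.096, -0.128, 0, 20, 1], [0.12, -0.16, 0, 23, 1], [0.144, -0.192, 0, 23, 1], [0.168, -0.224, 0, 23, 1], [0.192, -0.256, 0, 23, 1], [0.216, -0.288, 0, 23, 1], [0.238, -0.32, 0, 23, 1]]]' --squeeze 40

```text
time_s: 1.93
ee_pos: [424.4, 222.7, 231.6]
tool_rot: [0.681, 0.733, 0.001, 0.0]
force: [0.2, 1.0, -0.1]
grip_width: -0.0
```

```bash
python3 - <<'E'
from h import *
s=manip.get_state(); print({k:np.round(v,3) for k,v in s.items()})
E
```

```text
{'time_s': np.float64(1.933), 'qpos': array([ 0.395,  0.172,  1.696, -0.   ,  1.273, -1.249]), 'joint_velocities': array([-0.963,  0.056, -0.075,  0.004,  0.012, -0.954]), 'joint_efforts': array([  4.616, -37.847, -23.183,  -0.094,   0.294,   0.98 ]), 'ee_pos': array([424.375, 222.744, 231.636]), 'tool_rot': array([0.681, 0.733, 0.001, 0.   ]), 'force': array([ 0.236,  1.016, -0.1  ]), 'wrist_torque': array([ 0.027, -0.07 ,  0.032]), 'grip_width': np.float64(-0.0)}
```

Emit:
move_arm --targets '[[[0.022, -0.03, -0.01, 0, 1], [0.044, -0.06, -0.03, 0, 1], [0.066, -0.09, -0.05, 0, 1], [0.088, -0.12, -0.07, 0, 1], [0.113, -0.155, -0.09, 0, 1], [0.113, -0.155, -0.115, 0, 1], [0.113, -0.155, -0.13, 0, 1], [0.113, -0.155, -0.135, 0, 1], [0.113, -0.155, -0.135, 0, 1]]]'

```text
time_s: 2.68
ee_pos: [536.1, 67.4, 95.1]
tool_rot: [0.681, 0.732, -0.001, -0.001]
force: [0.0, -0.2, -0.0]
grip_width: -0.003
```

```bash
python3 - <<'E'
from h import *
p=manip.snapshot("side"); cv2.imwrite("pics/s1.png",cv2.resize(p["frame"][150:350,150:400,::-1],(750,600)))
print(manip.get_state()["ee_pos"],manip.get_state()["force"])
E
```

```text
[536.97957088  67.86737728  96.37216741] [ 0.1692867  -1.0166384   0.43386893]
```

View pics/s1.png

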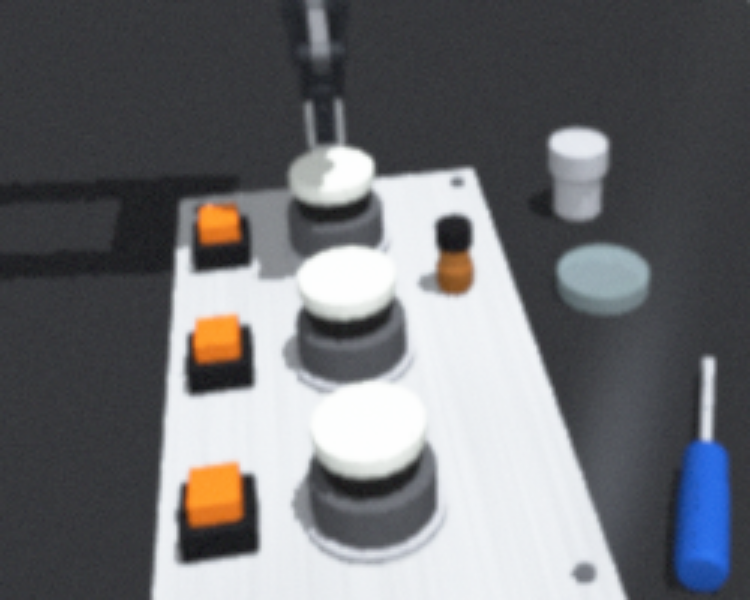

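The picture shows the shut fingertips above the left pad, around (325,145) in the crop. Next I press it about 10 mm.

Emit:
move_arm --targets '[[[0, 0, -0.008, 0, 1], [0, 0, -0.015, 0, 1], [0, 0, -0.019, 0, 1], [0, 0, -0.022, 0, 1], [0, 0, -0.025, 0, 1], [0, 0, -0.0275, 0, 1], [0, 0, -0.0275, 0, 1], [0, 0, -0.0275, 0, 1], [0, 0, -0.0275, 0, 1], [0, 0, -0.0275, 0, 1]]]'

```text
time_s: 3.57
ee_pos: [537.1, 68.2, 69.2]
tool_rot: [0.681, 0.733, 0.0, -0.0]
force: [-0.6, 3.4, 4.1]
grip_width: -0.003
```

```bash
cat > f.py <<'E'
from h import *
F=[];Z=[]
for i in range(3):
    p=manip.snapshot("side"); s=manip.get_state(); F.append(s["force"]); Z.append(s["ee_pos"])
print(np.round(F,2),np.round(Z,2))
P=cloud(p); f=p["frame"].astype(int)
for n,c in(("L",(537.5,68)),("M",(546.5,-51)),("R",(556,-170))):
    m=(f.min(-1)>140)&(np.hypot(P[...,0]-c[0],P[...,1]-c[1])<30)&(P[...,2]>58)&(P[...,2]<88)
    z=P[...,2][m]; print(n,m.sum(),np.round(np.percentile(z,[50,75,90]),1) if m.any() else None)
cv2.imwrite("pics/f%d.png"%(s["time_s"]*100),cv2.resize(p["frame"][150:350,150:400,::-1],(750,600)))
E
python3 f.py; ls pics
```

```text
[[-0.68  1.59  4.17]
 [-0.91  3.11  3.52]
 [-0.97  3.57  3.99]] [[537.1   68.1   69.16]
 [537.09  68.06  69.12]
 [537.12  67.99  69.06]]
L 361 [67.5 68.2 69.1]
M 616 [76.7 77.3 77.8]
R 967 [77.  77.5 77.9]
f371.png
s1.png
side0.png
top0.png
```

Left pad: about 9 mm down at about 4 N, which looks soft. Now the middle pad.

Emit:
move_arm --targets '[[[0, 0, 0.015, 0, 1], [0, 0, 0.03, 0, 1], [0.002, -0.03, 0.03, 0, 1], [0.005, -0.06, 0.03, 0, 1], [0.007, -0.09, 0.03, 0, 1], [0.0094, -0.119, 0.03, 0, 1], [0.0094, -0.119, 0.03, 0, 1], [0.0094, -0.119, 0.03, 0, 1], [0.0094, -0.119, 0.025, 0, 1], [0.0094, -0.119, 0.02, 0, 1]]]'

```text
time_s: 4.55
ee_pos: [546.3, -50.4, 88.7]
tool_rot: [0.68, 0.733, 0.0, -0.0]
force: [-0.5, 0.0, -0.4]
grip_width: 0.0
```

```bash
python3 f.py
```

```text
[[ 0.06 -0.22 -0.05]
 [-0.16 -0.22  0.41]
 [ 0.48 -0.36 -0.73]] [[545.41 -50.06  87.53]
 [545.29 -49.89  87.8 ]
 [545.62 -49.91  88.19]]
L 90 [75.6 76.5 77.2]
M 556 [76.7 77.3 77.9]
R 967 [76.9 77.5 77.8]
```

Emit:
move_arm --targets '[[[0, 0, -0.006, 0, 1], [0, 0, -0.01, 0, 1], [0, 0, -0.013, 0, 1], [0, 0, -0.016, 0, 1], [0, 0, -0.019, 0, 1], [0, 0, -0.0195, 0, 1], [0, 0, -0.0195, 0, 1], [0, 0, -0.0195, 0, 1], [0, 0, -0.0195, 0, 1]]]'

```text
time_s: 5.45
ee_pos: [545.5, -49.2, 69.6]
tool_rot: [0.68, 0.733, 0.0, -0.001]
force: [-2.0, 2.4, 10.1]
grip_width: -0.004
```

```bash
python3 f.py
```

```text
[[-1.89  3.28  9.85]
 [-2.49  1.77  8.8 ]
 [-2.54  2.94 10.44]] [[545.54 -49.16  69.65]
 [545.51 -49.15  69.65]
 [545.53 -49.2   69.67]]
L 56 [76.2 76.9 77.4]
M 521 [68.3 69.  69.7]
R 967 [77.  77.5 78. ]
```

Middle pad: about 8.5 mm down at about 10 N, so firm. Now the right pad.

Emit:
move_arm --targets '[[[0, 0, 0.015, 0, 1], [0, 0, 0.03, 0, 1], [0.003, -0.03, 0.03, 0, 1], [0.005, -0.06, 0.03, 0, 1], [0.008, -0.09, 0.03, 0, 1], [0.01, -0.12, 0.03, 0, 1], [0.01, -0.12, 0.03, 0, 1], [0.01, -0.12, 0.03, 0, 1], [0.01, -0.12, 0.024, 0, 1], [0.01, -0.12, 0.019, 0, 1]]]'

```text
time_s: 6.43
ee_pos: [555.1, -168.1, 88.1]
tool_rot: [0.68, 0.733, 0.0, -0.002]
force: [-0.4, -0.6, -0.3]
grip_width: 0.002
```

```bash
python3 f.py
```

```text
[[-0.23  0.25 -0.85]
 [ 0.36  0.2   0.23]
 [-0.44  0.32  0.12]] [[ 554.25 -167.6    86.89]
 [ 554.2  -167.52   87.25]
 [ 554.61 -167.7    87.7 ]]
L 0 None
M 68 [76.6 77.3 77.6]
R 849 [76.9 77.5 78. ]
```

Emit:
move_arm --targets '[[[0.001, -0.002, -0.006, 0, 1], [0.001, -0.002, -0.01, 0, 1], [0.001, -0.002, -0.013, 0, 1], [0.001, -0.002, -0.016, 0, 1], [0.001, -0.002, -0.019, 0, 1], [0.001, -0.002, -0.0195, 0, 1], [0.001, -0.002, -0.0195, 0, 1], [0.001, -0.002, -0.0195, 0, 1], [0.001, -0.002, -0.0195, 0, 1]]]'

```text
time_s: 7.33
ee_pos: [555.9, -169.2, 69.2]
tool_rot: [0.68, 0.734, 0.0, -0.002]
force: [-1.6, 2.5, 8.6]
grip_width: -0.0
```

```bash
python3 f.py
```

```text
[[-0.89  1.66  8.86]
 [-0.83  2.1   7.93]
 [-0.5   2.78  9.71]] [[ 555.91 -169.2    69.23]
 [ 555.89 -169.23   69.23]
 [ 555.9  -169.2    69.24]]
L 0 None
M 64 [76.1 76.8 77.1]
R 779 [68.2 68.8 69.4]
```

Right pad: about 8.8 N at about 9 mm, firm. So the left mount is the soft one, and I go over its tag at about (464,62).

Emit:
move_arm --targets '[[[0, 0, 0.02, 0, 1], [0, 0, 0.05, 0, 1], [-0.01, 0.025, 0.06, 0, 1], [-0.024, 0.06, 0.06, 0, 1], [-0.038, 0.095, 0.06, 0, 1], [-0.052, 0.13, 0.06, 0, 1], [-0.066, 0.165, 0.06, 0, 1], [-0.08, 0.2, 0.06, 0, 1], [-0.0915, 0.231, 0.06, 0, 1], [-0.0915, 0.231, 0.06, 0, 1]]]'

```text
time_s: 8.32
ee_pos: [460.5, 66.1, 128.8]
tool_rot: [0.678, 0.735, -0.0, -0.004]
force: [0.6, -0.9, -0.6]
grip_width: 0.0
```

```bash
python3 f.py; python3 - <<'E'
from h import *
p=manip.snapshot("side"); cv2.imwrite("pics/s2.png",cv2.resize(p["frame"][150:350,150:400,::-1],(750,600)))
f=p["frame"].astype(int);P=cloud(p)
org=(f[...,0]>150)&(f[...,2]<90)&(P[...,2]>38)&(P[...,2]<60)
k,l,s,c=cv2.connectedComponentsWithStats(org.astype(np.uint8))
for i in range(1,k):
    if s[i,4]>20: print(s[i],np.round(P[l==i].mean(0),1),np.round(np.percentile(P[l==i][:,2],[75,90]),1))
print(manip.get_state()["ee_pos"])
E
```

```text
[[ 0.81 -0.09 -0.6 ]
 [ 0.58  0.29 -0.27]
 [ 0.47 -0.19 -0.15]] [[462.38  64.08 129.  ]
 [463.84  62.72 129.19]
 [464.7   61.82 129.27]]
L 426 [76.5 77.1 77.6]
M 618 [76.8 77.3 77.7]
R 962 [77.  77.5 77.9]
[216 219  14  12 145] [465.7  55.9  48.7] [51.8 52.4]
[297 235  10   6  39] [6.129e+02 5.000e-01 4.260e+01] [45.7 46.9]
[214 256  16  15 204] [474.3 -62.4  48.4] [50.9 51.6]
[212 305  19  20 326] [ 483.8 -181.2   49.4] [52.1 52.5]
[465.10999162  61.24946497 129.29158144]
```

View pics/s2.png

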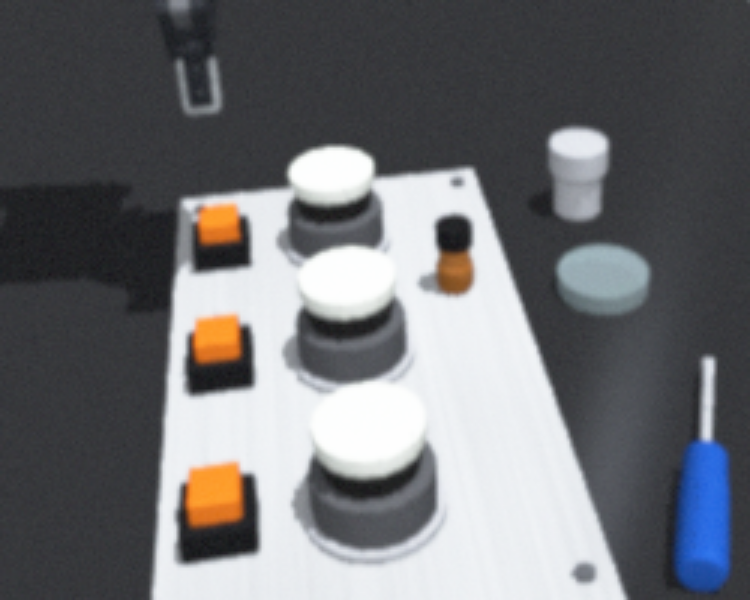

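The fingers hang above the left tag, at about (200,100) in the crop with the tag at (218,225). All pads are up. I push the tag down.

Emit:
move_arm --targets '[[[0, 0, -0.03, 0, 1], [0, 0, -0.06, 0, 1], [0, 0, -0.072, 0, 1], [0, 0, -0.076, 0, 1], [0, 0, -0.08, 0, 1], [0, 0, -0.084, 0, 1], [0, 0, -0.087, 0, 1], [0, 0, -0.0885, 0, 1], [0, 0, -0.0885, 0, 1], [0, 0, -0.0885, 0, 1]]]'

```text
time_s: 9.35
ee_pos: [465.9, 60.6, 42.0]
tool_rot: [0.679, 0.734, 0.001, -0.001]
force: [-2.9, -3.3, 6.4]
grip_width: 0.001
```

```bash
python3 f.py
```

```text
[[-1.86 -3.76  6.03]
 [-1.46 -3.1   6.64]
 [-1.9  -3.63  6.14]] [[465.9   60.63  42.  ]
 [465.88  60.63  42.  ]
 [465.88  60.62  42.01]]
L 427 [76.5 77.1 77.4]
M 620 [76.7 77.3 77.8]
R 967 [77.  77.5 78. ]
```

Force is 6 N with the TCP at 42.0 mm, so the tag is at its stop. A slightly firmer push, then retract.

Emit:
move_arm --targets '[[[0, 0, -0.002, 0, 1], [0, 0, -0.002, 0, 1], [0, 0, -0.002, 0, 1], [0, 0, 0.01, 0, 1], [0, 0, 0.04, 0, 1], [0, 0, 0.08, 0, 1], [0, 0, 0.12, 0, 1], [-0.02, 0.03, 0.14, 0, 1], [-0.02, 0.05, 0.14, 0, 1], [-0.02, 0.05, 0.14, 0, 1]]]'

```text
time_s: 10.33
ee_pos: [447.5, 113.5, 185.0]
tool_rot: [0.679, 0.734, 0.005, 0.001]
force: [1.4, 0.5, -0.6]
grip_width: 0.003
```

```bash
python3 f.py; python3 - <<'E'
from h import *
for n in("side","top"):
    p=manip.snapshot(n); cv2.imwrite(f"pics/{n}3.png",cv2.resize(p["frame"][150:350,150:400,::-1],(750,600)))
    f=p["frame"].astype(int);P=cloud(p)
    org=(f[...,0]>140)&(f[...,2]<90)&(P[...,2]>34)&(P[...,2]<60)
    k,l,s,c=cv2.connectedComponentsWithStats(org.astype(np.uint8))
    for i in range(1,k):
        if s[i,4]>10: print(n,s[i],np.round(P[l==i].mean(0),1),np.round(np.percentile(P[l==i][:,2],[75,90]),1))
print(manip.get_state()["ee_pos"])
E
```

```text
[[ 0.6  -0.15 -0.31]
 [-0.76 -0.97  0.57]
 [ 0.46  0.06  0.26]] [[446.95 112.04 183.8 ]
 [446.51 111.13 182.9 ]
 [446.12 110.57 182.25]]
L 427 [76.4 77.1 77.5]
M 620 [76.7 77.3 77.8]
R 962 [77.  77.5 77.9]
side [217 223  13   9  97] [464.8  61.1  40.3] [40.8 41.5]
side [296 234  11  10  67] [ 6.119e+02 -1.000e-01  4.140e+01] [44.  47.6]
side [214 256  16  15 205] [474.3 -62.4  48.2] [50.8 51.4]
side [212 305  19  20 329] [ 483.8 -181.3   49.3] [52.  52.5]
top [424 278  13   5  21] [ 471.3 -174.2   49.7] [53.1 53.7]
top [306 286   4  10  13] [457.5  75.3  41.6] [43.1 44. ]
[445.83012122 110.04072617 181.53296918]
```

View pics/side3.png

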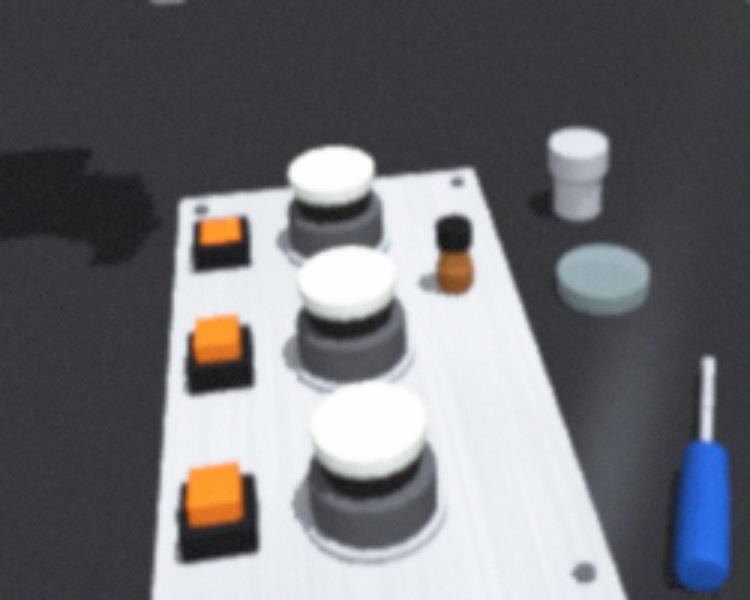

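The left tag, at (220,232) in the crop, is flush in its housing. The other two tags are up, all three pads are up, the loose things have not moved and the arm is clear.

```bash
python3 -c "
from rig import manip
print(manip.sign_off())"
```

```text
the job is handed in; nothing more can be done
None
```

I found the left mount to be the soft one, pushed its tag fully down and handed the job in after about 10 s of the 51 s allowed. The hand-in gives no verdict.

| Pad | Pressed by | Force | Result |
|---|---|---|---|
| Left | about 9 mm | about 3.9 N | soft |
| Middle | about 8.5 mm | about 9.7 N | firm |
| Right | about 9 mm | about 8.8 N | firm |

- **Tags:** with the fingers on it, the left tag stopped at 42.0 mm, its fully-down height. The side camera then read it at about 41 mm. The middle and right tags still read about 51–52 mm, the same as at the start. The side camera reads 1–2 mm low there and the tags start up to 2 mm down, so both are up.
- **Pads:** all three read back up at about 77.5 mm.
- **Loose things:** the vial, dish, eyepiece and screwdriver look unmoved in the side picture. I checked this by eye only and did not measure it.
- **Arm:** it was clear of everything at hand-in.

No check failed. The last top-camera colour check caught only slivers of two tags, so I relied on the side camera for them.

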